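# Lock the die cassette in its nest

## Robot

A 6-joint arm with a two-finger parallel gripper is mounted at the origin on the work surface. World frame = base frame: x ahead of the robot, y to its left, z up, the work surface at z = 0. Lengths are in m, angles in rad, forces in N, time in s.
With the tool pointing down it reaches from about 0.3 to 0.825 m from the base axis. Payload 5.4 kg.
Tool frame: the origin (TCP) lies midway between the tips of the shut fingers; the grasp point (between the pads) lies 19 mm behind it; z points along the fingers, y is the line along which they close (so a half turn about z gives the same grasp; the last joint's range is limited). The gripper opens to 92 mm and grips with 3 to 60 N. Pads are 20 mm wide; open, the fingers measure 128 mm over their backs; the gripper's body (75 mm by 189 mm) begins 69 mm behind the grasp point.
Start: joints at [0.944, 0.158, 1.597, -0, 1.386, -0.21], TCP at [0.233, 0.526, 0.215] pointing down, gripper open.
Joint ranges: [-2.91, 2.91], [-0.94, 2.29], [0.18, 2.7], [-1.29, 4.43], [0.17, 2.64], [-3, 3]. Speed limits (rad/s): [2.57, 2.57, 3.14, 3.14, 3.14, 3.14].

## Interface

Orientations are given as a rotation vector (axis times angle).
In Python, from plant import sense, read_camera, camera_info, job_done, boxes_of gives the robot as it stands.
- The arm moves only by the tool step_arm, never from a script. Its argument "moves" is a list of rows, each an object of numbers: "tx", "ty", "tz": the shift along the tool's x, y, z scaled (see below); "wx", "wy", "wz": the turn, a rotation vector about the tool's x, y, z scaled (see below); "fingers": the closure in counts, from 0 (fully open) to 255 (shut). In form: [{"tx": .., "ty": .., "tz": .., "wx": .., "wy": .., "wz": .., "fingers": ..}, ...]. A call has 1 to 8 rows; each row is the pose to reach, as a shift and turn from the pose commanded when the call began, along the tool's axes at that moment; what a row does not reach only later rows make up. The controller multiplies each number of a shift by 0.4 m and each number of a turn by 90 degrees. A row lasts 1/10 s, in which the tool goes at most 50 mm and 8.59 degrees, less where a joint would pass 70% of its speed; a pose out of reach is approached as far as the arm can. A call with a number of a shift or a turn outside -1 to 1 is refused whole. A call with a gripper value outside its range is refused whole. The fingers move at their own pace and stop on an object; the grip force is fixed at half the most. Time passes only in rows, so rows that repeat a pose let the fingers close. It gives the time, the measured TCP pose, the force, the opening and the grip force at its end, in the units of the state.
- sense(): the state, without advancing time (a new reading comes with each control period).
- read_camera(name): name is "scene" or "side" or "wrist"; returns (picture, depth): 420x560x3 uint8, red, green, blue; 420x560 float32, m along the optical axis (not along the pixel's ray), 0 where there is no reading.
- camera_info(name): a dict with "K" (3x3 intrinsics, pixels), "pose" (4x4, takes a point from camera to world coordinates). Camera axes: x right, y down, z forward; pixel columns grow to the right and rows downward; lengths in m; the calibration is good to about 2 mm. A picture is of the moment at which its call begins: read the wrist's pose just before it. camera_info takes no time and is no camera call; for the wrist camera it gives the pose at the moment of the call.
- job_done(): hands the job in; it is judged then, once.
Trained networks look in the newest picture that a camera, given by its name, has taken for a name from the list of things; names that differ only in an ending like _2 or _b are one class to them, and where a whole thing is asked for, a point or a joint stands for the part that bears it (a point fixed in the world has none). Each returns a list of dicts, best first, with "confidence" (0 to 1); they miss things now and then, are a little off and sometimes report something else, mostly with a low value. They report only what shows in the picture. A call takes as long as a camera call.
- boxes_of(camera, label): "at" ([x, y, z] in m, in the coordinates of the camera as it stood for that picture, good to about 4 mm: the middle of the surface that is visible of it).
The state is a dict: "time_s": time; "joint_positions": joint angles; "qvel": joint speeds; "effort": joint torques, N m; "eef_pos": TCP position; "orientation": TCP orientation; "ft_force": force on the tool from outside, world axes, zero at the start; "moment": the same for the moment, N m; "grip_width": finger opening in m; "gripper_force": force on a finger pad.
Only numpy, scipy, OpenCV 4.12 (cv2) and the standard library are available. Lean on these libraries where they do the work, as an engineer would, in place of code of your own. Each camera call takes 0.05 s, during which the arm holds its last target. There are 200 camera calls.

## Task

Gently push the crimping die cassette fully home against the end stop of its nest. Then pinch both release tabs of the grey lock knob beside it and turn the knob clockwise, about a quarter turn, to where the tabs catch in the lock notch, and let go with both tabs sprung fully out and the cassette still home. Do not force the plastic tabs, and leave the other things on the bench where they are.

Things in the scene. Friction and masses are not known exactly. Their poses are not given: they have to be found in the camera images.
- cassette_rib (a point): Centre of the upright black rib on the steel die cassette, to push or hold: 12 (x) x 34 (y) x 45 mm tall, centre 81.5 mm above the bench. Axes are the nest's: +x is the way home, z up; the knob is on the -y side. Cassette block 90 x 58 mm, top 59 mm above the bench, rib 10 mm ahead of its middle. The nest is an aluminium plate 270 x 195 x 20 mm fixed to the bench.
- cassette (a joint): How far the cassette still is from home, m: 0 is home against the end stop; starts 0.02 to 0.05 out. It slides with some 3 N of friction and stays where it is left. More than 40 N on it is too much.
- knob_grip (a point): Centre of the grey lock knob, on its upright axis at mid-height of its tabs (90 mm above the bench; tabs 71 to 109, knob top 107 mm). Axes turn with the knob: tab_a on +y, tab_b on -y. Under it a steel quadrant cam (65 mm radius, 48 to 58 mm above the bench) towards its -x, which swings in behind the cassette. The axis is 95 mm in -x and 85 mm in -y from the rib's home place.
- knob (a joint): Knob angle, rad: near 0 open (within 0.05 at the start, axes then as the nest's), grows clockwise seen from above (yaw falls). The lock notch is somewhere from 1.16 to 1.56, different each time, hidden, 0.05 wide to either side. Before and after it a sill holds the tabs 4.4 mm in, so no stop is felt with the tabs fully in; tabs held lightly (5 to 6 N) ride on the sill and jump out at the notch.
- tab_a (a joint): Travel of the black ribbed tab on the knob's +y side, m: 0 out, 0.0065 fully in. Flat upright face 34 x 38 mm, 27 mm from the axis when out (54 mm over both, 45 on the sill, 41 fully in). Spring 5 N when out, 7.2 N on the sill, 8 N fully in. BOTH must be over 4.4 mm in to turn; an off-centre pinch presses one first and pushes the tool sideways. Over 25 N on a tab breaks it.
- tab_b (a joint): The same for the tab on the knob's -y side.
- punch: Bystander: small brass punch 18 mm in diameter, 40 mm tall, standing on the nest's base plate at its near left corner; origin under its foot.
- spanner: Bystander: steel spanner lying on the bench left of the nest.
- oil: Bystander: white plastic oil bottle 44 mm in diameter, 110 mm tall, standing right of the nest, at its far end; origin under its foot.
- driver: Bystander: screwdriver lying on the bench, far left.
- anvil: Bystander: dark steel block 50 x 40 x 30 mm on the bench, near right.
- cup: Bystander: grey plastic cup 70 mm wide and 70 mm tall, far left.

How it is judged:
On the way, in this order (a step that is already met when the one before it is completed fails the run):
1. the cassette is pushed home (within 3 mm) while the knob is still open (value of joint cassette below 0.003 m and value of joint knob below 0.25 rad), for 0.2 s.
2. both tabs are pinched in and the knob is turned clockwise (value of joint knob above 0.6 rad and value of joint each of tab_a, tab_b above 0.003 m), for 0.1 s.
At the end, for the whole second after the job is handed in: The knob is locked (turned more than 1.05 rad, in the notch) with both tabs sprung out to within 1.5 mm, and the cassette is within 4 mm of home (value of joint knob above 1.05 rad and value of joint each of tab_a, tab_b below 0.0015 m and value of joint cassette below 0.004 m); the robot touches nothing.
It fails at once if a tab is squeezed or pushed with more than 25 N (contact force between the fingers and tab_a above 25 N or contact force between the fingers and tab_b above 25 N).
It fails at once if the cassette is pressed with more than 40 N (contact force between the arm and cassette above 40 N).
It fails at once if a bystander is moved by more than 20 mm (distance of any of punch, spanner, oil, driver, anvil, cup from where it was at the start of the episode above 0.02 m).
It also fails if it takes over 64 s, if anything falls off the work surface, if the arm or the gripper's body presses on something with over 40 N, if the wrist force passes 120 N, or if a joint passes its speed limit or range.

## Working session

There is one attempt and no reset: what is moved stays moved. The work goes in short steps, Python scripts to look and compute and a tool call to move; the robot and the scene stay as the last step left them, time stands still between calls to the robot, and variables do not carry over. Pictures are saved under pics/ and viewed, at most 10 in all, crops included, and the job is handed in when it is done.

Besides the shell and the picture viewer there is one more tool, called after "Request:" as name(argument=value, ...), one argument or row to a line, values as JSON. step_arm: Moves the arm, as the interface text tells. Its arguments: {"type":"object","properties":{"moves":{"type":"array","items":{"type":"object","properties":{"tx":{"type":"number"},"ty":{"type":"number"},"tz":{"type":"number"},"wx":{"type":"number"},"wy":{"type":"number"},"wz":{"type":"number"},"fingers":{"type":"number"}}}}},"required":["moves"]}

```bash
mkdir -p pics; ls; cat > h.py <<'E'
import numpy as np,cv2
from plant import *
from scipy.spatial.transform import Rotation as R
def world(cam,p):
    T=np.array(camera_info(cam)['pose']);return T[:3,:3]@np.array(p)+T[:3,3]
def cloud(cam,d):
    K=np.array(camera_info(cam)['K']);v,u=np.indices(d.shape)
    P=np.stack([(u-K[0,2])/K[0,0]*d,(v-K[1,2])/K[1,1]*d,d],-1)
    T=np.array(camera_info(cam)['pose']);return P@T[:3,:3].T+T[:3,3]
E
python3 - <<'E'
from h import *
s=sense();print(s)
ims=[]
for c in ['scene','side']:
    im,d=read_camera(c);np.save(c+'.npy',d);cv2.imwrite(f'pics/{c}0.png',im[...,::-1]);cv2.imwrite(c+'.png',im[...,::-1])
    for l in ['cassette_rib','knob_grip','tab_a','punch','oil']:
        for b in boxes_of(c,l)[:2]: print(c,l,round(b['confidence'],2),world(c,b['at']).round(4))
E
```

```text
pics
{'time_s': 0.0, 'joint_positions': array([ 9.43883064e-01,  1.59033958e-01,  1.59819078e+00,  7.44855976e-07,
        1.38620490e+00, -2.10094758e-01]), 'qvel': array([-0.00187586,  0.00018519, -0.00053812, -0.00098572, -0.00107499,
        0.00097714]), 'effort': array([-1.09033226e-03, -3.85567296e+01, -3.22105050e+01,  6.99595059e-02,
        3.80503235e-02, -1.07150443e-04]), 'eef_pos': array([0.23244033, 0.52525592, 0.21364816]), 'orientation': array([-6.49852954e-01, -3.07288045e+00,  2.63541480e-03]), 'ft_force': array([-0.50888706,  0.19634265, -0.3188284 ]), 'moment': array([-0.0244971 ,  0.00014734, -0.03179785]), 'gripper_force': 0.0, 'grip_width': 0.09202084628284712}
scene cassette_rib 0.78 [ 0.5975 -0.041   0.0576]
scene cassette_rib 0.69 [ 0.7081 -0.2125  0.0671]
scene knob_grip 0.8 [ 0.5666 -0.1301  0.0815]
scene tab_a 0.49 [ 0.5671 -0.1138  0.0964]
scene oil 0.77 [ 0.7069 -0.2082  0.0686]
side cassette_rib 0.56 [ 0.5835 -0.0529  0.0586]
side knob_grip 0.85 [ 0.5551 -0.1514  0.0786]
side tab_a 0.66 [ 0.5746 -0.1637  0.0987]
side tab_a 0.52 [ 0.5594 -0.1125  0.1071]
side punch 0.62 [ 0.463  -0.0386  0.0437]
side oil 0.9 [ 0.6944 -0.2347  0.0739]
```

View pics/scene0.png

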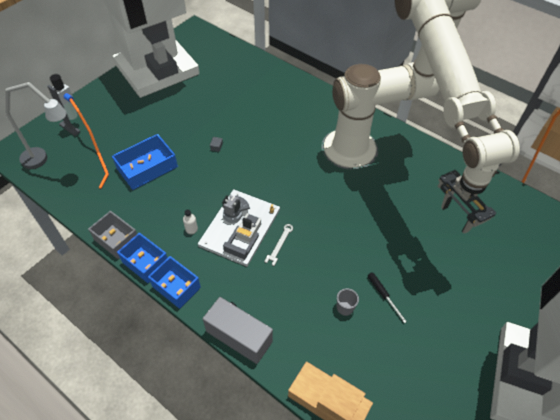

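View pics/side0.png

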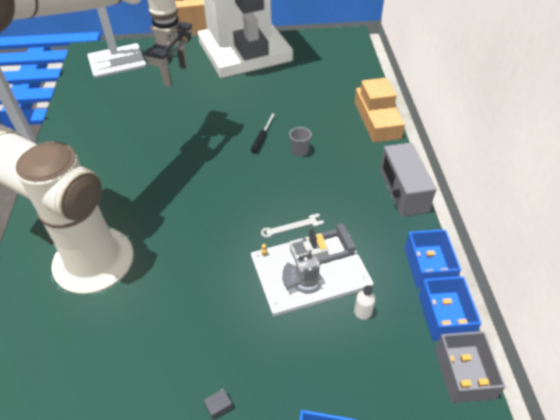

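```bash
python3 - <<'E'
from h import *
for c in ['scene','side']:
    d=np.load(c+'.npy');P=cloud(c,d)
    ok=(d>0)&(P[...,0]>.4)&(P[...,0]<.8)&(abs(P[...,1]+.08)<.2)
    def rect(n,m):
        q=(P[m][:,:2]*1000).astype(np.float32)
        r=cv2.minAreaRect(q);print(c,n,len(q),np.round(r[0],1),np.round(r[1],1),round(r[2],1), P[m][:,2].mean().round(4))
    z=P[...,2]
    near=lambda x,y,r:np.hypot(P[...,0]-x,P[...,1]-y)<r
    rect('plate',ok&(abs(z-.02)<.004))
    for n,x,y,lo,hi,r in [('ribtop',.6,-.045,.098,.112,.05),('casstop',.6,-.045,.055,.063,.07),('knobtop',.565,-.137,.1,.115,.045),('knobtop_all',.565,-.137,.065,.115,.045)]:
        m=ok&near(x,y,r)&(z>lo)&(z<hi)
        if m.sum()>10: rect(n,m)
E
```

```text
scene plate 1425 [583.8 -87.4] [274.9 342.7] 13.4 0.0201
scene ribtop 33 [593.5 -45.5] [14.8 33.4] 19.1 0.103
scene casstop 153 [589.3 -63.4] [91.9 92.7] 15.1 0.0594
scene knobtop 156 [ 572.2 -137.5] [58.6 57.8] 14.5 0.1067
scene knobtop_all 279 [ 564.9 -136. ] [60.8 74.7] 65.2 0.0963
side plate 3537 [581.4 -99.8] [262.4 317.1] 83.3 0.0205
side ribtop 57 [590.4 -45.1] [12.5 37.5] 13.2 0.1037
side casstop 361 [580.9 -47.3] [89.2 60.4] 13.8 0.0601
side knobtop 340 [ 567.4 -139.6] [52.1 55.8] 11.5 0.107
side knobtop_all 550 [ 565.5 -140.2] [56.3 56.1] 12.8 0.0991
```

The scene view shows the nest at about (240,225), with the knob at (236,207), the rib at (250,225), the punch at (272,208) and the oil bottle at (190,222). The side view agrees: knob (308,272), oil (365,303), punch (264,250). Nest yaw is about 13.5° and the cassette is about 5 cm out. Next I'll go above the nest for a wrist look.

```bash
cat >> h.py <<'E'
def togo(p,yaw_y_deg,cmd=None):
    """numbers for step_arm to reach TCP p with tool down and tool y at this yaw"""
    s=sense();p0=np.array(s['eef_pos']);R0=R.from_rotvec(s['orientation'])
    a=np.deg2rad(yaw_y_deg);y=np.array([np.cos(a),np.sin(a),0]);z=np.array([0,0,-1.]);x=np.cross(y,z)
    R1=R.from_matrix(np.stack([x,y,z],1))
    t=R0.inv().apply(np.array(p)-p0)/.4; w=(R0.inv()*R1).as_rotvec()/(np.pi/2)
    print('t',t.round(4),'w',w.round(4))
E
python3 -c "
from h import *
togo((.40,.22,.30),103.4); togo((.55,-.08,.27),103.4)"
```

```text
t [-0.6917 -0.5297 -0.2134] w [-0.      0.     -0.4142]
t [-1.3382 -1.0637 -0.1384] w [-0.      0.     -0.4142]
```

Request:
step_arm(
  moves=[
    {"tx": -0.69, "ty": -0.53, "tz": -0.21, "wx": 0, "wy": 0, "wz": -0.414, "fingers": 0},
    {"tx": -0.69, "ty": -0.53, "tz": -0.21, "wx": 0, "wy": 0, "wz": -0.414, "fingers": 0},
    {"tx": -0.69, "ty": -0.53, "tz": -0.21, "wx": 0, "wy": 0, "wz": -0.414, "fingers": 0},
    {"tx": -0.69, "ty": -0.53, "tz": -0.21, "wx": 0, "wy": 0, "wz": -0.414, "fingers": 0},
    {"tx": -0.69, "ty": -0.53, "tz": -0.21, "wx": 0, "wy": 0, "wz": -0.414, "fingers": 0},
    {"tx": -0.69, "ty": -0.53, "tz": -0.21, "wx": 0, "wy": 0, "wz": -0.414, "fingers": 0},
    {"tx": -0.69, "ty": -0.53, "tz": -0.21, "wx": 0, "wy": 0, "wz": -0.414, "fingers": 0},
    {"tx": -0.69, "ty": -0.53, "tz": -0.21, "wx": 0, "wy": 0, "wz": -0.414, "fingers": 0},
  ],
)

```text
time_s: 1.4
eef_pos: [0.401, 0.2174, 0.3]
orientation: [-0.361, 3.118, -0.001]
ft_force: [0.1, 0.5, -0.3]
grip_width: 0.092
gripper_force: 0.0
```

```bash
python3 -c "
from h import *
print(sense()['eef_pos'],sense()['joint_positions']);togo((.55,-.08,.27),103.4)"
```

```text
[0.40099488 0.21738675 0.29998445] [ 2.31404716e-01 -2.06731025e-01  1.78852520e+00 -8.50242506e-04
  1.55734737e+00 -1.56992185e+00]
t [-0.1926 -0.8089  0.0761] w [-0.0005  0.0016 -0.0021]
```

Request:
step_arm(
  moves=[
    {"tx": -0.193, "ty": -0.809, "tz": 0.076, "fingers": 0},
    {"tx": -0.193, "ty": -0.809, "tz": 0.076, "fingers": 0},
    {"tx": -0.193, "ty": -0.809, "tz": 0.076, "fingers": 0},
    {"tx": -0.193, "ty": -0.809, "tz": 0.076, "fingers": 0},
    {"tx": -0.193, "ty": -0.809, "tz": 0.076, "fingers": 0},
    {"tx": -0.193, "ty": -0.809, "tz": 0.076, "fingers": 0},
    {"tx": -0.193, "ty": -0.809, "tz": 0.076, "fingers": 0},
    {"tx": -0.193, "ty": -0.809, "tz": 0.076, "fingers": 0},
  ],
)

```text
schema error: expected keys tx, ty, tz, wx, wy, wz, fingers
```

```bash
cat > look.py <<'E'
from h import *
import sys
s=sense();print(s['time_s'],s['eef_pos'].round(4),s['orientation'].round(4),s['joint_positions'].round(3))
im,d=read_camera('wrist');np.save('w.npy',d);cv2.imwrite(f'pics/{sys.argv[1]}.png',im[...,::-1])
P=cloud('wrist',d);z=P[...,2]
ok=(d>0)
def rect(n,x,y,lo,hi,r):
    m=ok&(np.hypot(P[...,0]-x,P[...,1]-y)<r)&(z>lo)&(z<hi)
    if m.sum()<20: print(n,'none');return
    q=(P[m][:,:2]*1000).astype(np.float32);b=cv2.minAreaRect(q)
    print(n,m.sum(),np.round(b[0],1),np.round(b[1],1),round(b[2],1),P[m][:,2].mean().round(4))
rect('rib',.6,-.045,.098,.112,.07)
rect('cass',.6,-.045,.055,.063,.08)
rect('knobtop',.567,-.139,.102,.115,.045)
rect('plate',.58,-.09,.015,.026,.3)
for l in ['cassette_rib','knob_grip','tab_a']:
    for b in boxes_of('wrist',l)[:2]: print(l,round(b['confidence'],2),world('wrist',b['at']).round(4))
E
python3 look.py wrist1
```

```text
1.4 [0.401  0.2174 0.3   ] [-3.6100e-01  3.1182e+00 -9.0000e-04] [ 2.310e-01 -2.070e-01  1.789e+00 -1.000e-03  1.557e+00 -1.570e+00]
rib 328 [592.1 -47.5] [11.7 35.2] 12.9 0.1042
cass 1546 [586.3 -64.8] [89.7 90. ] 13.3 0.0605
knobtop none
plate 10357 [569.5 -83.4] [247.7 170.3] 13.1 0.0216
cassette_rib 0.9 [ 0.5736 -0.0425  0.063 ]
knob_grip 0.86 [ 0.52   -0.1028  0.0533]
```

View pics/wrist1.png

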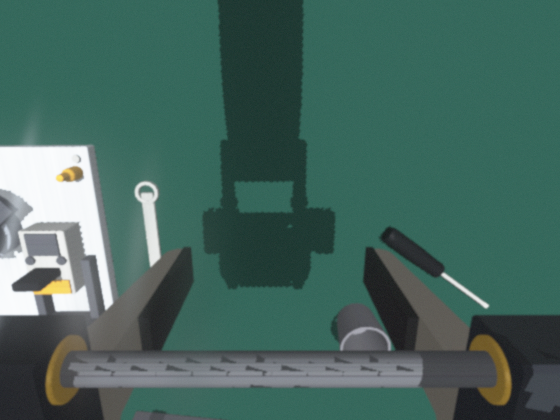

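The move was refused because keys were missing. The wrist view, from the old place, shows the nest at far left with the rib at (37,280). I'll resend the move with all keys.

Request:
step_arm(
  moves=[
    {"tx": -0.193, "ty": -0.809, "tz": 0.076, "wx": 0, "wy": 0, "wz": 0, "fingers": 0},
    {"tx": -0.193, "ty": -0.809, "tz": 0.076, "wx": 0, "wy": 0, "wz": 0, "fingers": 0},
    {"tx": -0.193, "ty": -0.809, "tz": 0.076, "wx": 0, "wy": 0, "wz": 0, "fingers": 0},
    {"tx": -0.193, "ty": -0.809, "tz": 0.076, "wx": 0, "wy": 0, "wz": 0, "fingers": 0},
    {"tx": -0.193, "ty": -0.809, "tz": 0.076, "wx": 0, "wy": 0, "wz": 0, "fingers": 0},
    {"tx": -0.193, "ty": -0.809, "tz": 0.076, "wx": 0, "wy": 0, "wz": 0, "fingers": 0},
    {"tx": -0.193, "ty": -0.809, "tz": 0.076, "wx": 0, "wy": 0, "wz": 0, "fingers": 0},
    {"tx": -0.193, "ty": -0.809, "tz": 0.076, "wx": 0, "wy": 0, "wz": 0, "fingers": 0},
  ],
)

```text
time_s: 2.4
eef_pos: [0.55, -0.0783, 0.2662]
orientation: [0.363, -3.118, -0.001]
ft_force: [0.0, 0.4, 0.1]
grip_width: 0.0919
gripper_force: 0.0
```

```bash
python3 look.py wrist2
```

```text
2.4 [ 0.55   -0.0783  0.2662] [ 3.6250e-01 -3.1181e+00 -1.2000e-03] [-0.359  0.079  1.582 -0.     1.483 -2.161]
rib 444 [586.8 -69.5] [85.2 20.8] 81.5 0.1043
cass 2646 [612.4 -61. ] [143.  102.2] 13.7 0.0606
knobtop 2112 [ 567.  -136.6] [51.3 54.9] 13.7 0.1077
plate 21200 [ 590.5 -123.7] [270.3 265.6] 13.6 0.021
cassette_rib 0.88 [ 0.5732 -0.0497  0.0659]
knob_grip 0.61 [ 0.5449 -0.1309  0.0813]
tab_a 0.7 [ 0.5696 -0.1573  0.1137]
tab_a 0.56 [ 0.5563 -0.1094  0.1096]
```

View pics/wrist2.png

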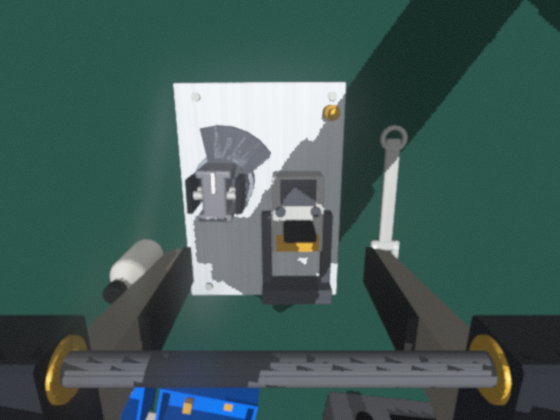

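The wrist view shows the knob at (215,192), the rib at (298,230) and the punch at (331,112), with the oil bottle at (135,265). The nest is aligned with the tool. Before descending I'll check heights behind the rib.

```bash
python3 - <<'E'
from h import *
d=np.load('w.npy');P=cloud('wrist',d);a=np.deg2rad(13.5);u=np.array([np.cos(a),np.sin(a)]);v=np.array([-u[1],u[0]])
q=P[...,:2]-np.array([.592,-.046]);X=q@u*1000;Y=q@v*1000;Z=P[...,2]*1000
for x in range(-70,60,6):
    print(x,[ (int(np.percentile(Z[m],90)) if (m:=(abs(X-x)<3)&(abs(Y-y)<4)&(d>0)).sum()>3 else -1) for y in range(-32,33,8)])
k=np.array([.567,-.138]);q=P[...,:2]-k;X=q@u*1000;Y=q@v*1000
m=(Z>104)&(Z<111.5)&(abs(X)<40)&(abs(Y)<40)
for lo,hi in[(-40,-20),(-8,8),(20,40)]:
    n=m&(Y>lo)&(Y<hi);print(lo,n.sum(),X[n].min(),X[n].max(),Y[n].min(),Y[n].max(),Z[n].mean())
print(u,v)
b=np.array([.592,-.046])-.04*u
togo((b[0],b[1],.12),103.5);togo((b[0],b[1],.077),103.5)
E
```

```text
-70 [375, 375, 375, 375, 375, 375, 375, 375, 381]
-64 [23, 23, 23, 23, 22, 23, 22, 23, 377]
-58 [23, 23, 23, 23, 23, 23, 23, 328, 367]
-52 [23, 61, 62, 64, 64, 64, 64, 327, 364]
-46 [23, 62, 65, 65, 65, 65, 65, 327, 359]
-40 [23, 61, 64, 65, 65, 65, 65, 322, 355]
-34 [23, 62, 64, 65, 65, 65, 65, 64, 351]
-28 [23, 62, 65, 65, 64, 65, 64, 64, 62]
-22 [23, 61, 64, 65, 65, 64, 64, 64, 62]
-16 [23, 64, 65, 64, 62, 62, 64, 65, 64]
-10 [23, 61, 64, 63, 62, 62, 62, 64, 63]
-4 [42, 61, 97, 106, 105, 106, 105, 100, 61]
2 [43, 61, 87, 107, 107, 107, 107, 105, 62]
8 [43, 61, 62, 105, 106, 106, 105, 62, 61]
14 [43, 61, 64, -1, -1, -1, -1, 64, 63]
20 [43, 61, 64, 64, -1, -1, -1, 64, 63]
26 [43, 61, 64, 64, 64, 64, 64, 64, 64]
32 [43, 61, 64, 64, 64, 64, 64, 64, 64]
38 [43, 42, -1, -1, -1, -1, -1, -1, -1]
44 [44, 42, -1, -1, -1, -1, -1, -1, 43]
50 [43, 42, 23, 23, 23, 22, 22, 23, 41]
56 [43, 41, 23, 22, 23, 23, 23, 23, 36]
-40 94 -15.717191869300606 18.56459154424719 -24.73583689732532 -20.10877198415423 110.57329623642727
-8 838 -24.718116200019185 26.418033968471608 -7.966225577566358 7.990616006267959 109.31562670894789
20 199 -15.50874136356177 18.69681031835202 20.459347374054566 30.20743152886642 109.29794726857023
[0.97236992 0.23344536] [-0.23344536  0.97236992]
t [-0.0211  0.0442  0.3703] w [ 0.0005 -0.0001  0.0002]
t [-0.0211  0.0442  0.4778] w [ 0.0005 -0.0001  0.0002]
```

Request:
step_arm(
  moves=[
    {"tx": -0.021, "ty": 0.046, "tz": 0.3, "wx": 0, "wy": 0, "wz": 0, "fingers": 255},
    {"tx": -0.021, "ty": 0.046, "tz": 0.3, "wx": 0, "wy": 0, "wz": 0, "fingers": 255},
    {"tx": -0.021, "ty": 0.046, "tz": 0.3, "wx": 0, "wy": 0, "wz": 0, "fingers": 255},
    {"tx": -0.021, "ty": 0.046, "tz": 0.465, "wx": 0, "wy": 0, "wz": 0, "fingers": 255},
    {"tx": -0.021, "ty": 0.046, "tz": 0.465, "wx": 0, "wy": 0, "wz": 0, "fingers": 255},
    {"tx": -0.021, "ty": 0.046, "tz": 0.465, "wx": 0, "wy": 0, "wz": 0, "fingers": 255},
    {"tx": -0.021, "ty": 0.046, "tz": 0.465, "wx": 0, "wy": 0, "wz": 0, "fingers": 255},
  ],
)

```text
time_s: 3.3
eef_pos: [0.5537, -0.0559, 0.0833]
orientation: [-0.368, 3.119, -0.001]
ft_force: [0.2, -0.6, 0.2]
grip_width: 0.038
gripper_force: 0.0
```

Request:
step_arm(
  moves=[
    {"tx": 0, "ty": 0, "tz": 0, "wx": 0, "wy": 0, "wz": 0, "fingers": 255},
    {"tx": 0, "ty": 0, "tz": 0, "wx": 0, "wy": 0, "wz": 0, "fingers": 255},
    {"tx": 0, "ty": 0, "tz": 0, "wx": 0, "wy": 0, "wz": 0, "fingers": 255},
    {"tx": 0, "ty": 0, "tz": 0, "wx": 0, "wy": 0, "wz": 0, "fingers": 255},
    {"tx": -0.02, "ty": 0, "tz": 0, "wx": 0, "wy": 0, "wz": 0, "fingers": 255},
    {"tx": -0.035, "ty": 0, "tz": 0, "wx": 0, "wy": 0, "wz": 0, "fingers": 255},
    {"tx": -0.045, "ty": 0, "tz": 0, "wx": 0, "wy": 0, "wz": 0, "fingers": 255},
    {"tx": -0.055, "ty": 0, "tz": 0, "wx": 0, "wy": 0, "wz": 0, "fingers": 255},
  ],
)

```text
time_s: 4.1
eef_pos: [0.5751, -0.0517, 0.0821]
orientation: [0.366, -3.12, -0.0]
ft_force: [0.7, -0.0, -0.0]
grip_width: 0.0004
gripper_force: 0.0
```

Request:
step_arm(
  moves=[
    {"tx": -0.007, "ty": 0, "tz": 0, "wx": 0, "wy": 0, "wz": 0, "fingers": 255},
    {"tx": -0.014, "ty": 0, "tz": 0, "wx": 0, "wy": 0, "wz": 0, "fingers": 255},
    {"tx": -0.021, "ty": 0, "tz": 0, "wx": 0, "wy": 0, "wz": 0, "fingers": 255},
    {"tx": -0.028, "ty": 0, "tz": 0, "wx": 0, "wy": 0, "wz": 0, "fingers": 255},
  ],
)

```text
time_s: 4.5
eef_pos: [0.5852, -0.0493, 0.0821]
orientation: [0.366, -3.119, -0.0]
ft_force: [-2.3, -1.0, 1.4]
grip_width: 0.0003
gripper_force: 1.6
```

Request:
step_arm(
  moves=[
    {"tx": -0.01, "ty": 0, "tz": 0, "wx": 0, "wy": 0, "wz": 0, "fingers": 255},
    {"tx": -0.02, "ty": 0, "tz": 0, "wx": 0, "wy": 0, "wz": 0, "fingers": 255},
    {"tx": -0.03, "ty": 0, "tz": 0, "wx": 0, "wy": 0, "wz": 0, "fingers": 255},
    {"tx": -0.04, "ty": 0, "tz": 0, "wx": 0, "wy": 0, "wz": 0, "fingers": 255},
    {"tx": -0.05, "ty": 0, "tz": 0, "wx": 0, "wy": 0, "wz": 0, "fingers": 255},
    {"tx": -0.06, "ty": 0, "tz": 0, "wx": 0, "wy": 0, "wz": 0, "fingers": 255},
    {"tx": -0.07, "ty": 0, "tz": 0, "wx": 0, "wy": 0, "wz": 0, "fingers": 255},
    {"tx": -0.08, "ty": 0, "tz": 0, "wx": 0, "wy": 0, "wz": 0, "fingers": 255},
  ],
)

```text
time_s: 5.3
eef_pos: [0.6169, -0.0416, 0.0821]
orientation: [0.366, -3.12, -0.0]
ft_force: [-3.3, -0.3, 0.8]
grip_width: 0.0004
gripper_force: 1.7
```

Request:
step_arm(
  moves=[
    {"tx": -0.007, "ty": 0, "tz": 0, "wx": 0, "wy": 0, "wz": 0, "fingers": 255},
    {"tx": -0.014, "ty": 0, "tz": 0, "wx": 0, "wy": 0, "wz": 0, "fingers": 255},
  ],
)

```text
time_s: 5.5
eef_pos: [0.6222, -0.0403, 0.082]
orientation: [0.366, -3.12, -0.001]
ft_force: [-3.2, 1.0, 0.8]
grip_width: 0.0004
gripper_force: 1.6
```

Request:
step_arm(
  moves=[
    {"tx": -0.005, "ty": 0, "tz": 0, "wx": 0, "wy": 0, "wz": 0, "fingers": 255},
  ],
)

```text
time_s: 5.6
eef_pos: [0.6241, -0.0399, 0.0821]
orientation: [0.366, -3.12, -0.001]
ft_force: [-4.2, 0.6, 0.5]
grip_width: 0.0006
gripper_force: 1.6
```

Request:
step_arm(
  moves=[
    {"tx": -0.005, "ty": 0, "tz": 0, "wx": 0, "wy": 0, "wz": 0, "fingers": 255},
  ],
)

```text
time_s: 5.7
eef_pos: [0.626, -0.0394, 0.082]
orientation: [0.366, -3.12, -0.001]
ft_force: [-3.1, 1.1, -0.0]
grip_width: 0.0007
gripper_force: 1.6
```

Request:
step_arm(
  moves=[
    {"tx": -0.004, "ty": 0, "tz": 0, "wx": 0, "wy": 0, "wz": 0, "fingers": 255},
  ],
)

```text
time_s: 5.8
eef_pos: [0.6266, -0.0393, 0.0821]
orientation: [0.366, -3.117, -0.0]
ft_force: [-9.1, -1.3, 5.2]
grip_width: 0.0005
gripper_force: 5.2
```

Request:
step_arm(
  moves=[
    {"tx": -0.003, "ty": 0, "tz": 0, "wx": 0, "wy": 0, "wz": 0, "fingers": 255},
  ],
)

```text
time_s: 5.9
eef_pos: [0.6266, -0.0393, 0.082]
orientation: [0.366, -3.114, -0.0]
ft_force: [-13.5, -1.6, 7.7]
grip_width: 0.0005
gripper_force: 7.0
```

Request:
step_arm(
  moves=[
    {"tx": -0.003, "ty": 0, "tz": 0, "wx": 0, "wy": 0, "wz": 0, "fingers": 255},
  ],
)

```text
time_s: 6.0
eef_pos: [0.6267, -0.0392, 0.0821]
orientation: [0.366, -3.111, -0.0]
ft_force: [-18.0, -2.4, 10.6]
grip_width: 0.0007
gripper_force: 9.2
```

Request:
step_arm(
  moves=[
    {"tx": -0.003, "ty": 0, "tz": 0, "wx": 0, "wy": 0, "wz": 0, "fingers": 255},
  ],
)

```text
time_s: 6.1
eef_pos: [0.6267, -0.0392, 0.082]
orientation: [0.366, -3.109, -0.0]
ft_force: [-22.2, -4.1, 14.9]
grip_width: 0.0008
gripper_force: 11.3
```

Request:
step_arm(
  moves=[
    {"tx": 0.02, "ty": 0, "tz": 0, "wx": 0, "wy": 0, "wz": 0, "fingers": 255},
    {"tx": 0.04, "ty": 0, "tz": 0, "wx": 0, "wy": 0, "wz": 0, "fingers": 255},
    {"tx": 0.04, "ty": 0, "tz": -0.1, "wx": 0, "wy": 0, "wz": 0, "fingers": 255},
    {"tx": 0.04, "ty": 0, "tz": -0.22, "wx": 0, "wy": 0, "wz": 0, "fingers": 200},
    {"tx": 0.08, "ty": 0, "tz": -0.35, "wx": 0, "wy": 0, "wz": 0, "fingers": 0},
    {"tx": 0.12, "ty": -0.1, "tz": -0.45, "wx": 0, "wy": 0, "wz": 0, "fingers": 0},
    {"tx": 0.17, "ty": -0.15, "tz": -0.45, "wx": 0, "wy": 0, "wz": 0, "fingers": 0},
    {"tx": 0.17, "ty": -0.15, "tz": -0.45, "wx": 0, "wy": 0, "wz": 0, "fingers": 0},
  ],
)

```text
time_s: 6.9
eef_pos: [0.5795, -0.1165, 0.2658]
orientation: [-0.359, 3.115, -0.008]
ft_force: [0.6, -0.1, -0.3]
grip_width: 0.0387
gripper_force: 0.0
```

```bash
python3 - <<'E'
from h import *
s=sense();print(s['eef_pos'],s['joint_positions'].round(2))
im,d=read_camera('wrist');cv2.imwrite('pics/w3.png',im[...,::-1]);np.save('w3.npy',d)
P=cloud('wrist',d);a=np.deg2rad(13.5);u=np.array([np.cos(a),np.sin(a)]);v=np.array([-u[1],u[0]])
q=P[...,:2]-np.array([.568,-.136]);X=q@u*1000;Y=q@v*1000;Z=P[...,2]*1000
m=(Z>103)&(Z<113)&(abs(X)<45)&(abs(Y)<45)
for x in range(-24,25,6):
    n=m&(abs(X-x)<3)
    if n.sum()>3:print(x,n.sum(),Y[n].min().round(1),Y[n].max().round(1))
q=P[...,:2]-np.array([.6404,-.0302]);X=q@u*1000;Y=q@v*1000
n=(abs(X)<40)&(abs(Y)<40)&(Z>95)&(Z<112);print('rib',n.sum(),[np.percentile(k[n],[1,99]).round(1) for k in(X,Y,Z)])
for l in ['tab_a']:
    for b in boxes_of('wrist',l)[:2]: print(l,round(b['confidence'],2),world('wrist',b['at']).round(4))
togo((.5675,-.1358,.14),103.5)
E
```

```text
[ 0.57947631 -0.11653375  0.26581019] [-0.4   0.16  1.49 -0.    1.48 -2.2 ]
-24 213 -16.6 16.3
-18 219 -27.2 26.7
-12 246 -27.2 26.7
-6 237 -26.5 26.7
0 260 -26.9 26.7
6 229 -27.1 26.7
12 219 -27.3 26.8
18 197 -26.5 25.8
24 136 -17.3 16.1
rib 160 [array([-7.4,  4. ]), array([-0.7, 15.8]), array([ 95.3, 103.8])]
tab_a 0.73 [ 0.5531 -0.1111  0.1072]
tab_a 0.65 [ 0.5732 -0.1557  0.1061]
t [ 0.0419 -0.0484  0.3065] w [-0.0004  0.0013 -0.0024]
```

View pics/w3.png

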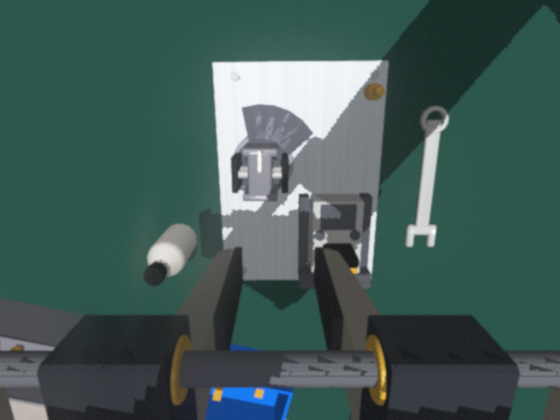

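The knob and its tabs show at (260,172), square with the nest. The cassette is in against the end stop at (338,270). I'll go down around the knob with the fingers open.

Request:
step_arm(
  moves=[
    {"tx": 0.041, "ty": -0.05, "tz": 0.1, "wx": 0, "wy": 0, "wz": -0.002, "fingers": 0},
    {"tx": 0.041, "ty": -0.05, "tz": 0.2, "wx": 0, "wy": 0, "wz": -0.002, "fingers": 0},
    {"tx": 0.041, "ty": -0.05, "tz": 0.3, "wx": 0, "wy": 0, "wz": -0.002, "fingers": 0},
    {"tx": 0.041, "ty": -0.05, "tz": 0.3, "wx": 0, "wy": 0, "wz": -0.002, "fingers": 0},
    {"tx": 0.041, "ty": -0.05, "tz": 0.38, "wx": 0, "wy": 0, "wz": -0.002, "fingers": 0},
    {"tx": 0.041, "ty": -0.05, "tz": 0.45, "wx": 0, "wy": 0, "wz": -0.002, "fingers": 0},
    {"tx": 0.041, "ty": -0.05, "tz": 0.482, "wx": 0, "wy": 0, "wz": -0.002, "fingers": 0},
    {"tx": 0.041, "ty": -0.05, "tz": 0.482, "wx": 0, "wy": 0, "wz": -0.002, "fingers": 0},
  ],
)

```text
time_s: 7.8
eef_pos: [0.567, -0.1349, 0.0686]
orientation: [0.372, -3.118, -0.002]
ft_force: [-0.0, -0.0, 0.9]
grip_width: 0.0921
gripper_force: 0.0
```

Request:
step_arm(
  moves=[
    {"tx": 0, "ty": 0, "tz": 0, "wx": 0, "wy": 0, "wz": 0, "fingers": 95},
    {"tx": 0, "ty": 0, "tz": 0, "wx": 0, "wy": 0, "wz": 0, "fingers": 95},
    {"tx": 0, "ty": 0, "tz": 0, "wx": 0, "wy": 0, "wz": 0, "fingers": 95},
    {"tx": 0, "ty": 0, "tz": 0, "wx": 0, "wy": 0, "wz": 0, "fingers": 95},
    {"tx": 0, "ty": 0, "tz": 0, "wx": 0, "wy": 0, "wz": 0, "fingers": 95},
  ],
)

```text
time_s: 8.3
eef_pos: [0.5681, -0.1365, 0.0702]
orientation: [-0.371, 3.118, -0.003]
ft_force: [0.6, -1.1, 0.3]
grip_width: 0.0581
gripper_force: 1.0
```

```bash
python3 -c "
from h import *
print(sense()['ft_force']);togo((.568,-.1362,.073),103.5)"
```

```text
[ 0.61522687 -1.11759514  0.27909746]
t [-0.      0.0008 -0.0071] w [-0.0012  0.0007  0.0007]
```

Request:
step_arm(
  moves=[
    {"tx": 0, "ty": 0.001, "tz": -0.006, "wx": 0, "wy": 0, "wz": 0, "fingers": 104},
    {"tx": 0, "ty": 0.001, "tz": -0.006, "wx": 0, "wy": 0, "wz": 0, "fingers": 107},
    {"tx": 0, "ty": 0.001, "tz": -0.006, "wx": 0, "wy": 0, "wz": 0, "fingers": 108},
    {"tx": 0, "ty": 0.001, "tz": -0.006, "wx": 0, "wy": 0, "wz": 0, "fingers": 108},
  ],
)

```text
time_s: 8.7
eef_pos: [0.5679, -0.137, 0.0722]
orientation: [-0.37, 3.118, -0.005]
ft_force: [1.3, -5.4, -2.6]
grip_width: 0.0527
gripper_force: 2.9
```

```bash
python3 -c "
from h import *
s=sense();print(s['ft_force'],s['moment'],'v-force',s['ft_force'][:2]@[-.2334,.9724])"
```

```text
[ 1.30229945 -5.43589372 -2.61125937] [-0.91502407 -0.23094904 -0.0325761 ] v-force -5.589819744748936
```

Request:
step_arm(
  moves=[
    {"tx": 0, "ty": -0.003, "tz": 0, "wx": 0, "wy": 0, "wz": 0, "fingers": 108},
    {"tx": 0, "ty": -0.003, "tz": 0, "wx": 0, "wy": 0, "wz": 0, "fingers": 108},
  ],
)

```text
time_s: 8.9
eef_pos: [0.5681, -0.1378, 0.0722]
orientation: [-0.37, 3.119, -0.003]
ft_force: [2.1, -5.5, -2.2]
grip_width: 0.053
gripper_force: 2.7
```

Request:
step_arm(
  moves=[
    {"tx": 0, "ty": -0.001, "tz": 0, "wx": 0, "wy": 0, "wz": 0, "fingers": 111},
    {"tx": 0, "ty": -0.001, "tz": 0, "wx": 0, "wy": 0, "wz": 0, "fingers": 111},
    {"tx": 0, "ty": -0.001, "tz": 0, "wx": 0, "wy": 0, "wz": 0, "fingers": 111},
  ],
)

```text
time_s: 9.2
eef_pos: [0.568, -0.1374, 0.0722]
orientation: [-0.371, 3.119, -0.002]
ft_force: [0.9, -4.0, 0.3]
grip_width: 0.0519
gripper_force: 3.7
```

Request:
step_arm(
  moves=[
    {"tx": 0, "ty": -0.002, "tz": 0, "wx": 0, "wy": 0, "wz": 0, "fingers": 115},
    {"tx": 0, "ty": -0.002, "tz": 0, "wx": 0, "wy": 0, "wz": 0, "fingers": 118},
    {"tx": 0, "ty": -0.002, "tz": 0, "wx": 0, "wy": 0, "wz": 0, "fingers": 118},
  ],
)

```text
time_s: 9.5
eef_pos: [0.568, -0.1374, 0.0721]
orientation: [-0.371, 3.119, 0.0]
ft_force: [-1.1, -0.2, 3.8]
grip_width: 0.0491
gripper_force: 6.1
```

Request:
step_arm(
  moves=[
    {"tx": 0, "ty": 0, "tz": 0, "wx": 0, "wy": 0, "wz": 0, "fingers": 124},
    {"tx": 0, "ty": 0, "tz": 0, "wx": 0, "wy": 0, "wz": 0, "fingers": 128},
    {"tx": 0, "ty": 0, "tz": 0, "wx": 0, "wy": 0, "wz": 0, "fingers": 128},
  ],
)

```text
time_s: 9.8
eef_pos: [0.5681, -0.1377, 0.0721]
orientation: [-0.371, 3.119, -0.0]
ft_force: [-0.9, -0.4, 5.7]
grip_width: 0.0456
gripper_force: 7.0
```

Request:
step_arm(
  moves=[
    {"tx": 0, "ty": 0, "tz": 0, "wx": 0, "wy": 0, "wz": 0, "fingers": 131},
    {"tx": 0, "ty": 0, "tz": 0, "wx": 0, "wy": 0, "wz": 0, "fingers": 134},
    {"tx": 0, "ty": 0, "tz": 0, "wx": 0, "wy": 0, "wz": 0, "fingers": 134},
  ],
)

```text
time_s: 10.1
eef_pos: [0.5681, -0.1377, 0.0721]
orientation: [-0.371, 3.119, -0.0]
ft_force: [-0.4, -1.9, 5.3]
grip_width: 0.0437
gripper_force: 7.5
```

Request:
step_arm(
  moves=[
    {"tx": 0, "ty": 0, "tz": 0, "wx": 0, "wy": 0, "wz": 0.025, "fingers": 135},
    {"tx": 0, "ty": 0, "tz": 0, "wx": 0, "wy": 0, "wz": 0.05, "fingers": 135},
    {"tx": 0, "ty": 0, "tz": 0, "wx": 0, "wy": 0, "wz": 0.075, "fingers": 135},
    {"tx": 0, "ty": 0, "tz": 0, "wx": 0, "wy": 0, "wz": 0.1, "fingers": 135},
  ],
)

```text
time_s: 10.5
eef_pos: [0.5682, -0.1377, 0.0721]
orientation: [-0.123, 3.139, -0.0]
ft_force: [0.4, -0.8, 4.8]
grip_width: 0.0434
gripper_force: 7.6
```

```bash
cat > st.py <<'E'
from h import *
s=sense();x=R.from_rotvec(s['orientation']).as_matrix()[:,1]
print(s['time_s'],'yaw',np.degrees(np.arctan2(x[1],x[0])).round(2),'turn rad',round(np.radians(103.5)-np.arctan2(x[1],x[0]),3),s['eef_pos'].round(4),'F',s['ft_force'].round(1),'M',s['moment'].round(3),s['grip_width'],s['gripper_force'])
E
python3 st.py
```

```text
10.5 yaw 94.47 turn rad 0.158 [ 0.5682 -0.1377  0.0721] F [ 0.4 -0.8  4.8] M [-0.124  0.01   0.048] 0.04336421249975114 7.581665217876434
```

Request:
step_arm(
  moves=[
    {"tx": 0, "ty": 0, "tz": 0, "wx": 0, "wy": 0, "wz": 0.035, "fingers": 135},
    {"tx": 0, "ty": 0, "tz": 0, "wx": 0, "wy": 0, "wz": 0.07, "fingers": 135},
    {"tx": 0, "ty": 0, "tz": 0, "wx": 0, "wy": 0, "wz": 0.105, "fingers": 135},
    {"tx": 0, "ty": 0, "tz": 0, "wx": 0, "wy": 0, "wz": 0.14, "fingers": 135},
    {"tx": 0, "ty": 0, "tz": 0, "wx": 0, "wy": 0, "wz": 0.175, "fingers": 135},
    {"tx": 0, "ty": 0, "tz": 0, "wx": 0, "wy": 0, "wz": 0.21, "fingers": 135},
    {"tx": 0, "ty": 0, "tz": 0, "wx": 0, "wy": 0, "wz": 0.245, "fingers": 135},
  ],
)

```text
time_s: 11.2
eef_pos: [0.5684, -0.1377, 0.0721]
orientation: [0.481, 3.104, 0.0]
ft_force: [0.4, -0.2, 5.3]
grip_width: 0.0438
gripper_force: 7.6
```

Request:
step_arm(
  moves=[
    {"tx": 0, "ty": 0, "tz": 0, "wx": 0, "wy": 0, "wz": 0.035, "fingers": 135},
    {"tx": 0, "ty": 0, "tz": 0, "wx": 0, "wy": 0, "wz": 0.07, "fingers": 135},
    {"tx": 0, "ty": 0, "tz": 0, "wx": 0, "wy": 0, "wz": 0.105, "fingers": 135},
    {"tx": 0, "ty": 0, "tz": 0, "wx": 0, "wy": 0, "wz": 0.14, "fingers": 135},
    {"tx": 0, "ty": 0, "tz": 0, "wx": 0, "wy": 0, "wz": 0.175, "fingers": 135},
    {"tx": 0, "ty": 0, "tz": 0, "wx": 0, "wy": 0, "wz": 0.21, "fingers": 135},
    {"tx": 0, "ty": 0, "tz": 0, "wx": 0, "wy": 0, "wz": 0.235, "fingers": 135},
    {"tx": 0, "ty": 0, "tz": 0, "wx": 0, "wy": 0, "wz": 0.235, "fingers": 135},
  ],
)

```text
time_s: 12.0
eef_pos: [0.5684, -0.1377, 0.0721]
orientation: [1.039, 2.964, 0.0]
ft_force: [1.0, -1.0, 5.1]
grip_width: 0.0432
gripper_force: 7.6
```

```bash
python3 st.py
```

```text
12.0 yaw 51.35 turn rad 0.91 [ 0.5684 -0.1377  0.0721] F [ 1.  -1.   5.1] M [-0.205 -0.133 -0.057] 0.04319615900818725 7.581189572811127
```

Request:
step_arm(
  moves=[
    {"tx": 0, "ty": 0, "tz": 0, "wx": 0, "wy": 0, "wz": 0, "fingers": 130},
    {"tx": 0, "ty": 0, "tz": 0, "wx": 0, "wy": 0, "wz": 0, "fingers": 128},
    {"tx": 0, "ty": 0, "tz": 0, "wx": 0, "wy": 0, "wz": 0, "fingers": 128},
  ],
)

```text
time_s: 12.3
eef_pos: [0.5674, -0.137, 0.071]
orientation: [-1.038, -2.963, -0.002]
ft_force: [1.1, 0.6, 0.5]
grip_width: 0.0457
gripper_force: 0.8
```

Request:
step_arm(
  moves=[
    {"tx": 0, "ty": 0, "tz": 0, "wx": 0, "wy": 0, "wz": 0.02, "fingers": 128},
    {"tx": 0, "ty": 0, "tz": 0, "wx": 0, "wy": 0, "wz": 0.04, "fingers": 128},
    {"tx": 0, "ty": 0, "tz": 0, "wx": 0, "wy": 0, "wz": 0.06, "fingers": 128},
  ],
)

```text
time_s: 12.6
eef_pos: [0.5672, -0.1366, 0.0709]
orientation: [-1.178, -2.91, -0.002]
ft_force: [1.6, 1.5, 1.1]
grip_width: 0.0457
gripper_force: 2.5
```

```bash
python3 st.py
```

```text
12.6 yaw 45.92 turn rad 1.005 [ 0.5672 -0.1366  0.0709] F [1.6 1.5 1.1] M [ 0.401 -0.248  0.082] 0.045684291641006174 2.5487088784575462
```

Request:
step_arm(
  moves=[
    {"tx": 0, "ty": 0, "tz": 0, "wx": 0, "wy": 0, "wz": 0.02, "fingers": 128},
    {"tx": 0, "ty": 0, "tz": 0, "wx": 0, "wy": 0, "wz": 0.04, "fingers": 128},
    {"tx": 0, "ty": 0, "tz": 0, "wx": 0, "wy": 0, "wz": 0.06, "fingers": 128},
  ],
)

```text
time_s: 12.9
eef_pos: [0.5674, -0.1365, 0.0709]
orientation: [-1.314, -2.851, -0.002]
ft_force: [1.3, 3.0, 1.2]
grip_width: 0.0459
gripper_force: 3.0
```

Request:
step_arm(
  moves=[
    {"tx": 0, "ty": 0, "tz": 0, "wx": 0, "wy": 0, "wz": 0.02, "fingers": 128},
    {"tx": 0, "ty": 0, "tz": 0, "wx": 0, "wy": 0, "wz": 0.04, "fingers": 128},
  ],
)

```text
time_s: 13.1
eef_pos: [0.5674, -0.1364, 0.0709]
orientation: [-1.403, -2.809, -0.003]
ft_force: [2.0, 3.2, 0.5]
grip_width: 0.0456
gripper_force: 3.0
```

```bash
python3 st.py
```

```text
13.1 yaw 36.92 turn rad 1.162 [ 0.5674 -0.1364  0.0709] F [2.  3.2 0.5] M [ 0.578 -0.383  0.05 ] 0.04563734346008346 2.9697703756392
```

Request:
step_arm(
  moves=[
    {"tx": 0, "ty": 0, "tz": 0, "wx": 0, "wy": 0, "wz": 0, "fingers": 125},
    {"tx": 0, "ty": 0, "tz": 0, "wx": 0, "wy": 0, "wz": 0.02, "fingers": 125},
  ],
)

```text
time_s: 13.3
eef_pos: [0.5672, -0.1365, 0.0709]
orientation: [-1.445, -2.787, -0.002]
ft_force: [1.3, 4.4, -0.2]
grip_width: 0.0467
gripper_force: 1.9
```

Request:
step_arm(
  moves=[
    {"tx": 0, "ty": 0, "tz": 0, "wx": 0, "wy": 0, "wz": 0.02, "fingers": 125},
    {"tx": 0, "ty": 0, "tz": 0, "wx": 0, "wy": 0, "wz": 0.04, "fingers": 125},
  ],
)

```text
time_s: 13.5
eef_pos: [0.5674, -0.1363, 0.0709]
orientation: [-1.533, -2.74, -0.002]
ft_force: [2.0, 4.1, -0.7]
grip_width: 0.0468
gripper_force: 2.0
```

```bash
python3 st.py
```

```text
13.5 yaw 31.56 turn rad 1.256 [ 0.5674 -0.1363  0.0709] F [ 2.   4.1 -0.7] M [ 0.606 -0.402  0.077] 0.04682555838953412 2.021212577819824
```

Request:
step_arm(
  moves=[
    {"tx": -0.002, "ty": 0.002, "tz": 0, "wx": 0, "wy": 0, "wz": 0.02, "fingers": 125},
  ],
)

```text
time_s: 13.6
eef_pos: [0.5681, -0.1368, 0.0708]
orientation: [-1.575, -2.715, -0.001]
ft_force: [-0.7, 3.4, 0.9]
grip_width: 0.0468
gripper_force: 2.1
```

Request:
step_arm(
  moves=[
    {"tx": -0.001, "ty": 0.001, "tz": 0, "wx": 0, "wy": 0, "wz": 0.02, "fingers": 125},
  ],
)

```text
time_s: 13.7
eef_pos: [0.5682, -0.1369, 0.0707]
orientation: [-1.617, -2.689, -0.0]
ft_force: [-1.1, 2.4, 1.9]
grip_width: 0.0472
gripper_force: 3.1
```

```bash
python3 st.py
```

```text
13.7 yaw 27.97 turn rad 1.318 [ 0.5682 -0.1369  0.0707] F [-1.1  2.4  1.9] M [0.523 0.227 0.044] 0.04717364866671022 3.0551959423428343
```

Request:
step_arm(
  moves=[
    {"tx": 0, "ty": 0, "tz": 0, "wx": 0, "wy": 0, "wz": 0.018, "fingers": 125},
  ],
)

```text
time_s: 13.8
eef_pos: [0.5682, -0.137, 0.0708]
orientation: [-1.655, -2.665, -0.0]
ft_force: [-2.5, 4.0, 1.2]
grip_width: 0.0466
gripper_force: 6.9
```

Request:
step_arm(
  moves=[
    {"tx": 0, "ty": 0, "tz": 0, "wx": 0, "wy": 0, "wz": 0.018, "fingers": 125},
  ],
)

```text
time_s: 13.9
eef_pos: [0.5682, -0.137, 0.0708]
orientation: [-1.694, -2.641, -0.0]
ft_force: [-2.9, 4.0, 0.1]
grip_width: 0.0468
gripper_force: 6.9
```

```bash
python3 st.py
```

```text
13.9 yaw 24.65 turn rad 1.376 [ 0.5682 -0.137   0.0708] F [-2.9  4.   0.1] M [0.812 0.395 0.056] 0.04681572901063797 6.885209530591965
```

The grip force jumped from 3.1 to 6.9 N at constant opening, so the tabs have sprung out into the notch. I'll open the fingers and check.

Request:
step_arm(
  moves=[
    {"tx": 0, "ty": 0, "tz": 0, "wx": 0, "wy": 0, "wz": 0, "fingers": 115},
    {"tx": 0, "ty": 0, "tz": 0, "wx": 0, "wy": 0, "wz": 0, "fingers": 108},
    {"tx": 0, "ty": 0, "tz": 0, "wx": 0, "wy": 0, "wz": 0, "fingers": 108},
  ],
)

```text
time_s: 14.2
eef_pos: [0.5686, -0.1375, 0.0708]
orientation: [-1.693, -2.643, 0.0]
ft_force: [-1.9, 3.7, -2.3]
grip_width: 0.0529
gripper_force: 5.3
```

```bash
python3 st.py
```

```text
14.2 yaw 24.72 turn rad 1.375 [ 0.5686 -0.1375  0.0708] F [-1.9  3.7 -2.3] M [ 0.71   0.35  -0.006] 0.05289491193708912 5.257643759250641
```

Both tabs follow the fingers out past the sill, still at about 5 N. I'll open fully, rise and verify.

Request:
step_arm(
  moves=[
    {"tx": 0, "ty": 0, "tz": 0, "wx": 0, "wy": 0, "wz": 0, "fingers": 50},
    {"tx": 0, "ty": 0, "tz": 0, "wx": 0, "wy": 0, "wz": 0, "fingers": 0},
    {"tx": 0, "ty": 0, "tz": 0, "wx": 0, "wy": 0, "wz": 0, "fingers": 0},
    {"tx": 0, "ty": 0, "tz": 0, "wx": 0, "wy": 0, "wz": 0, "fingers": 0},
    {"tx": 0, "ty": 0, "tz": -0.1, "wx": 0, "wy": 0, "wz": 0, "fingers": 0},
    {"tx": 0, "ty": 0, "tz": -0.2, "wx": 0, "wy": 0, "wz": 0, "fingers": 0},
    {"tx": 0, "ty": 0, "tz": -0.35, "wx": 0, "wy": 0, "wz": 0, "fingers": 0},
    {"tx": 0, "ty": 0, "tz": -0.45, "wx": 0, "wy": 0, "wz": 0, "fingers": 0},
  ],
)

```text
time_s: 15.0
eef_pos: [0.5693, -0.1382, 0.2537]
orientation: [1.695, 2.645, -0.0]
ft_force: [0.9, -0.3, 0.5]
grip_width: 0.0921
gripper_force: 0.0
```

Request:
step_arm(
  moves=[
    {"tx": 0.1, "ty": 0, "tz": -0.1, "wx": 0, "wy": 0, "wz": 0, "fingers": 0},
    {"tx": 0.1, "ty": 0, "tz": -0.1, "wx": 0, "wy": 0, "wz": 0, "fingers": 0},
    {"tx": 0.1, "ty": 0, "tz": -0.1, "wx": 0, "wy": 0, "wz": 0, "fingers": 0},
  ],
)

```text
time_s: 15.3
eef_pos: [0.5534, -0.1017, 0.2933]
orientation: [1.691, 2.643, 0.0]
ft_force: [1.0, -0.5, -0.9]
grip_width: 0.0921
gripper_force: 0.0
```

```bash
python3 - <<'E'
from h import *
im,d=read_camera('wrist');cv2.imwrite('pics/w4.png',im[...,::-1])
P=cloud('wrist',d);c=np.array([.568,-.1365]);q=P[...,:2]-c;Z=P[...,2]*1000
m=(Z>102)&(Z<113)&(np.hypot(*np.moveaxis(q,-1,0))<.045)
print('knob',m.sum(),cv2.minAreaRect((q[m]*1000).astype(np.float32)))
a=np.deg2rad(13.5);u=np.array([np.cos(a),np.sin(a)]);v=np.array([-u[1],u[0]])
q=P[...,:2]-np.array([.6404,-.0302]);X=q@u*1000;Y=q@v*1000
n=(abs(X)<40)&(abs(Y)<40)&(Z>95)&(Z<112);print('rib',n.sum(),[np.percentile(k[n],[1,99]).round(1) for k in(X,Y)] if n.any() else '')
E
python3 st.py
```

```text
knob 1523 ((-1.7549324035644531, -1.6355247497558594), (54.46477508544922, 52.285125732421875), 25.399208068847656)
rib 403 [array([-8.3,  3.1]), array([-18.8,  13.9])]
15.35 yaw 24.74 turn rad 1.375 [ 0.5527 -0.1019  0.2911] F [ 0.5 -0.1 -0.3] M [-0.048  0.051 -0.012] 0.09213906798668337 0.0
```

View pics/w4.png

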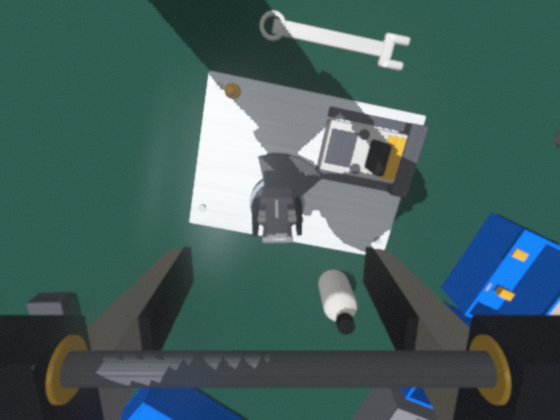

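The knob at (277,212) is turned, with its cam swung in behind the cassette and the span over both tabs back to about 54 mm. The cassette (375,155) is still home. The bystanders in view (punch, spanner, oil) look undisturbed.

```bash
python3 -c "
from plant import *
print(job_done())"
```

```text
the job is handed in; nothing more can be done
None
```

The job is handed in, but the hand-in gave no verdict: the cassette is home against its stop, the knob is turned about 1.37 rad and caught in the lock notch with both tabs sprung out, and the arm is clear.

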